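# Roll a blank tin up the gutter into the round-print jig and register it

### The job

Load the blank tin that lies in the sloped gutter of the round-item printing jig: with the fingertips, gently roll it up the gutter until it drops between the two wheel axles at the end stop and cannot roll back, then push on its near end so that it slides along the wheels until its far end touches the upright register plate. Only push it, lightly, as its wall is thin: never pinch, lift, flick or ram it. Leave it lying still there and do not disturb the standing tins, ink jar, tape, spatula, wrench or squeegee.

Things in the scene. Friction and masses are not known exactly. Their poses are not given: they have to be found in the camera images.
- tin_center (a point): Centre (on the axis, half-way along) of the blank tin: plain closed thin-walled aluminium, 66 mm diameter, 95 mm long, about 110 g, smooth. It lies on its side across the gutter; its x axis runs along the tin. At the start it rests against the lip at the gutter's low end, a few mm of play to either side; let go anywhere on the slope it rolls back there.
- jig: Round-item printing jig, fixed on the table: base plate (x -85 to 85, y -195 to 235, top at z = 10 mm) with gutter, wheels, end stop and register plate. Origin: on the table top under its middle; z up; y level, in the uphill direction of the gutter, to the robot's left; x across it, away from the robot towards the register plate.
- gutter (a point): Low end of the sloped steel gutter: mid-width on its floor at the front lip's inner face; (0, -165, 20) mm in the jig frame. y runs up the floor (8 degrees above level), z square to it, x as the jig's. Floor 209 mm long, ending flush with the tops of the first wheels; lip 12 mm high, 3 thick; side walls 14 high, inner faces 53.5 from the middle. The tin's axis rolls 33 mm above the floor.
- wheels (a point): Middle between the two axles beyond the gutter's top, at (0, 80, 40) mm in the jig frame, axes as the jig's. The axles run along x at 22 mm to either side in y, at this height; each has two free-turning 24 mm nylon wheels, at x = -24 and 28 mm. Past the first pair the tin drops about 6 mm into the gap and stays. On the near (-x) side nothing stands higher than 2 mm above this point.
- end_stop (a point): Top edge, mid-width, of the face of the upright steel end stop, at (0, 115, 94) mm in the jig frame: 60 mm wide, 84 mm tall, 2 mm beyond a tin that sits on the wheels. Farther on, from y = 180 mm, a hinge 140 mm high carries a printing screen swung up and leaning back away from the gutter (240 mm wide, top at y = 360, z = 380 mm).
- register (a point): Centre of the face of the upright aluminium register plate on the far side of the wheels, at (61.5, 80, 55) mm in the jig frame: 60 mm wide in y, 90 mm tall (top at z = 100), its face looks to -x, towards the near side.
- seat (a point): Where the tin's centre belongs: on all four wheels with its far end against the register plate; at (14, 80, 79.3) mm in the jig frame, axes as the jig's. A tin that has only dropped onto the wheels lies about 8 to 20 mm short of this in x.
- blank_a: A standing blank tin, like the one in the gutter (66 mm diameter, 95 mm high), loose on the table beyond the gutter's low end. Origin: centre of its underside. Leave it alone.
- blank_b: A second standing blank tin of the same size, loose on the table on the far side of the gutter's low end. Origin: centre of its underside. Leave it alone.
- ink_jar: White ink jar with a black lid, 76 mm diameter, 85 mm high, loose on the table on the far side of the jig. Origin: centre of its underside. Leave it alone.
- tape: Roll of tape lying flat, 100 mm diameter, 36 mm high, loose on the table on the robot's side of the gutter. Origin: centre of its underside. Leave it alone.
- spatula: Ink spatula lying flat on the table on the far side of the jig. Leave it alone.
- wrench: Wrench 150 mm long, lying flat on the table on the robot's side, to the left. Leave it alone.
- squeegee: Wooden squeegee with a rubber blade, 200 mm long, lying flat on the table to the left of the jig. Leave it alone.
Things that resemble listed ones, but are neither listed nor needed, are in the scene too. Leave any orange, purple or turquoise look-alike of the part that bears tin_center alone.

How it is judged (in metres and radians):
At the end, for the whole second after the job is handed in: The tin lies still on all four wheels between the two axles (centre within 3 mm of its place along the gutter and in height, axis within 0.06 rad of square), with its far end within 2 mm of the register plate (x of tin_center in the frame of seat between -0.002 and 0.003 m and y of tin_center in the frame of seat between -0.003 and 0.003 m and z of tin_center in the frame of seat between -0.003 and 0.003 m and angle between the x axis of tin_center and the x axis of seat, either way round below 0.06 rad and linear speed of tin below 0.01 m/s and angular speed of tin below 0.3 rad/s); the robot touches nothing.
It fails at once if the tin is lifted: its axis is more than 12 mm higher above the gutter's floor line than when it rolls there (z of tin_center in the frame of gutter above 0.045 m).
It fails at once if the tin is flicked or thrown: it moves faster than 0.55 m/s (linear speed of tin above 0.55 m/s).
It fails at once if the thin tin is pinched or rammed with more than 35 N (contact force between the fingers and tin above 35 N).
It fails at once if a standing tin, the ink jar, tape, spatula, wrench or squeegee is shifted by more than 20 mm (distance of any of blank_a, blank_b, ink_jar, tape, spatula, wrench, squeegee from where it was at the start of the episode above 0.02 m).
It also fails if it takes over 48 s, if anything falls off the work surface, if the arm or the gripper's body presses on something with over 40 N, if the wrist force passes 120 N, or if a joint passes its speed limit or range.

### The arm

A 6-joint arm with a two-finger parallel gripper is mounted at the origin on the work surface. World frame = base frame: x ahead of the robot, y to its left, z up, the work surface at z = 0. Lengths are in mm, angles in rad, forces in N, time in s.
With the tool pointing down it reaches from about 400 to 925 mm from the base axis. Payload 12.5 kg.
Tool frame: the origin (TCP) lies at the very end of the fingers, on their centre line; the grasp point (between the pads) lies env.grip_point_offset behind it (env.grip_point_offset is the distance from the TCP to the grasp point, in mm); y points along the fingers, z is the direction in which the jaws open and shut, and the axes are right-handed (so a half turn about y gives the same grasp; the last joint's range is limited). The gripper opens to 95 mm and grips with 3 to 60 N. Pads are 20 mm wide; open, the fingers measure 119 mm over their backs; the gripper's body (75 mm by 180 mm) begins 59 mm behind the grasp point.
Start: joints at [-1.291, 0.491, 1.559, -0, 1.092, -0.106], TCP at [235.212, -579.07, 214.661] pointing down, gripper open.
Joint ranges: [-3.1, 3.1], [-0.84, 2.19], [0.05, 2.79], [-1.13, 4.28], [0.06, 2.93], [-2.69, 2.69]. Speed limits (rad/s): [2.22, 2.22, 2.79, 3.14, 3.14, 3.14].

### API

Orientations are given as [roll, pitch, yaw] about the fixed x, y, z axes, in that order (R = Rz(yaw) Ry(pitch) Rx(roll)).
In Python, from cell import readout, read_camera, env, nets gives the robot as it stands.
- The arm moves only by the tool apply_moves, never from a script. Its argument "increments" is a list of rows, each a list of 3 entries, a list of its own where there are three numbers: the shift along the tool's x, y, z in cm, then the turn, a rotation vector about the tool's x, y, z in degrees, then the finger opening in cm, from 0 to 9.51. A call has exactly 5 rows; each row shifts and turns the pose as measured when the row begins, along the tool's axes as they then stand; what a row does not reach is not made up. A row lasts 1/8 s, in which the tool goes at most 62.5 mm and 10.7 degrees, less where a joint would pass 70% of its speed; a pose out of reach is approached as far as the arm can. A call with a gripper value outside its range is refused whole. The fingers move at their own pace and stop on an object; the grip force is fixed at half the most. Time passes only in rows, so rows that do not move let the fingers close, or fill a call up. It gives the time, the measured TCP pose, the force and the opening at its end, in the units of the state.
- readout.state(): the state, without advancing time (a new reading comes with each control period).
- read_camera(name): name is "side" or "top"; returns a dict with "img" (420x560x3 uint8, red, green, blue), "vfov" (degrees; the focal length in pixels is half the picture's height over the tangent of half this angle, whatever the lens; pixels are square), "cx", "cy" (the principal point, pixels), "rvec" (rotation vector, rad) and "tvec" (3), from world to camera coordinates, as OpenCV has them. Camera axes: x right, y down, z forward; pixel columns grow to the right and rows downward; lengths in mm; the calibration is good to about 2 mm. A picture is of the moment at which its call begins. There is no depth.
- env.job_done(): hands the job in, once; it reports no verdict.
Trained networks look in a picture, given as the dict that the camera call returned (one of the last four; its "shot" number tells which), for a name from the list of things; names that differ only in an ending like _2 or _b are one class to them, and where a whole thing is asked for, a point or a joint stands for the part that bears it (a point fixed in the world has none). Each returns a list of dicts, best first, with "confidence" (0 to 1); they miss things now and then, are a little off and sometimes report something else, mostly with a low value. They report only what shows in the picture. A call takes as long as a camera call. They do not tell look-alikes from the thing itself.
- nets.look_for(picture, thing): "point" ([x, y, z] in mm, in the coordinates of the camera as it stood for that picture, good to about 4 mm: the middle of the surface that is visible of it).
- nets.mark_of(picture, thing): "point" ([x, y, z] in mm, in the coordinates of the camera as it stood for that picture, good to about 4 mm: a listed point, or the origin of a listed thing).
The state is a dict: "t": time; "joints": joint angles; "qvel": joint speeds; "tau": joint torques, N m; "eef_pos": TCP position; "tcp_rot": TCP orientation; "ft_force": force on the tool from outside, world axes, zero at the start; "moment": the same for the moment, N m; "opening": opening from 0.0 (shut) to 1.0 (fully open).
Only numpy, scipy, OpenCV 4.12 (cv2) and the standard library are available. Lean on these libraries where they do the work, as an engineer would, in place of code of your own. Each camera call takes 0.05 s, during which the arm holds its last target. There are 200 camera calls.

## Working session

There is one attempt and no reset: what is moved stays moved. The work goes in short steps, Python scripts to look and compute and a tool call to move; the robot and the scene stay as the last step left them, time stands still between calls to the robot, and variables do not carry over. Pictures are saved under pics/ and viewed, about 8 in all and at most 12, crops included, and the job is handed in when it is done.

Besides the shell and the picture viewer there is one more tool, called as name(argument=value, ...), one argument or row to a line, values as JSON. apply_moves: Moves the arm, as the interface text tells. Its arguments: {"type":"object","properties":{"increments":{"type":"array"}},"required":["increments"]}

```bash
mkdir -p pics; cat > h.py <<'E'
import numpy as np, cv2
from cell import readout, read_camera, env, nets
from scipy.spatial.transform import Rotation as R
def w(c,p):
    M=R.from_rotvec(np.ravel(c['rvec'])).as_matrix(); return M.T@(np.array(p)-np.ravel(c['tvec']))
def pix(c,P):
    f=c['img'].shape[0]/2/np.tan(np.radians(c['vfov'])/2)
    K=np.array([[f,0,c['cx']],[0,f,c['cy']],[0,0,1.]])
    return cv2.projectPoints(np.array(P,float).reshape(-1,1,3),np.ravel(c['rvec']),np.ravel(c['tvec']),K,None)[0].reshape(-1,2)
E
python3 - <<'E'
from h import *
ims=[]
for n in('side','top'):
    c=read_camera(n); ims.append(c['img'])
    cv2.imwrite(f'pics/{n}0.png',c['img'][:,:,::-1])
    print(n,'cam at',w(c,[0,0,0]).round())
    for t in('tin_center','jig','gutter','wheels','end_stop','register','seat','tape','blank_a','wrench'):
        for d in nets.mark_of(c,t)[:3]:
            P=w(c,d['point']); print(t,round(d['confidence'],2),P.round(1),pix(c,P).round()[0])
s=readout.state();print({k:np.round(s[k],3) for k in s});print(env.grip_point_offset)
E
```

```text
side cam at [-58. 677. 832.]
tin_center 0.97 [ 550.8 -196.7   56.7] [348. 178.]
tin_center 0.93 [341.3  -3.5  34.6] [364. 248.]
tin_center 0.64 [ 705.6 -370.3   34.2] [343. 145.]
jig 0.96 [ 5.561e+02 -5.580e+01 -5.000e-01] [316. 212.]
gutter 0.82 [ 552.1 -219.7   22.1] [351. 184.]
wheels 0.8 [560.8  24.   42.8] [297. 213.]
wheels 0.37 [ 551.5 -198.5   58.5] [348. 178.]
end_stop 0.78 [561.9  64.6  97. ] [287. 205.]
register 0.93 [624.1  26.4  56.4] [282. 200.]
seat 0.86 [581.   30.1  78.6] [291. 202.]
tape 0.77 [ 396.3 -198.6   -0.8] [386. 214.]
blank_a 0.92 [ 569.9 -334.3   -3.3] [367. 173.]
blank_a 0.65 [ 694.7 -207.7    1.6] [316. 173.]
top cam at [ 458.   66. 1221.]
tin_center 0.97 [ 549.7 -201.8   55.7] [385. 218.]
tin_center 0.88 [342.2   0.   35.3] [304. 304.]
tin_center 0.75 [ 701.4 -374.2   35.1] [449. 159.]
jig 0.65 [560.3 -58.4  -0.6] [325. 216.]
gutter 0.96 [ 549.4 -222.5   22.8] [390. 219.]
end_stop 0.75 [564.8  58.6  94.5] [280. 211.]
register 0.96 [625.   21.2  53.6] [294. 189.]
register 0.29 [694.8 -96.   -1.1] [338. 165.]
seat 0.78 [581.7  22.9  77.6] [294. 205.]
tape 0.6 [ 389.6 -203.4   -1.8] [383. 283.]
tape 0.41 [ 3.814e+02  1.643e+02 -1.000e-01] [238. 287.]
blank_a 0.77 [ 570.7 -334.3   -2. ] [431. 212.]
blank_a 0.69 [ 699.  -210.1    3.6] [382. 163.]
blank_a 0.55 [563.1  58.7  97.9] [280. 212.]
wrench 0.69 [383.9 164.    1.2] [238. 286.]
{'t': np.float64(1.1), 'joints': array([-1.291,  0.491,  1.559,  0.   ,  1.092, -0.106]), 'qvel': array([-0.   ,  0.   , -0.001, -0.001, -0.   , -0.   ]), 'tau': array([-2.0000e-03, -6.1247e+01, -2.5843e+01,  6.9000e-02,  4.5000e-02,
        0.0000e+00]), 'eef_pos': array([ 235.227, -579.066,  214.662]), 'tcp_rot': array([-1.571,  0.   , -2.756]), 'ft_force': array([0.958, 0.223, 0.655]), 'moment': array([-0.   ,  0.022,  0.003]), 'opening': np.float64(1.004)}
18.8
```

View pics/side0.png

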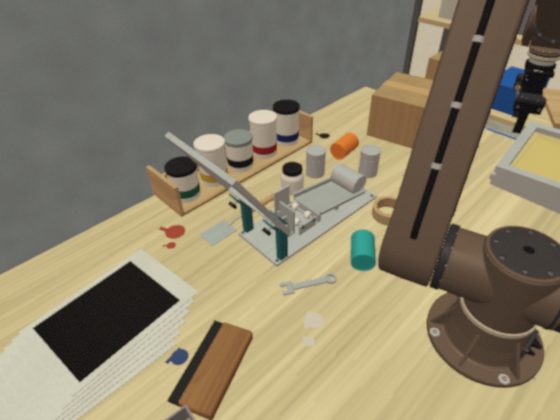

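View pics/top0.png

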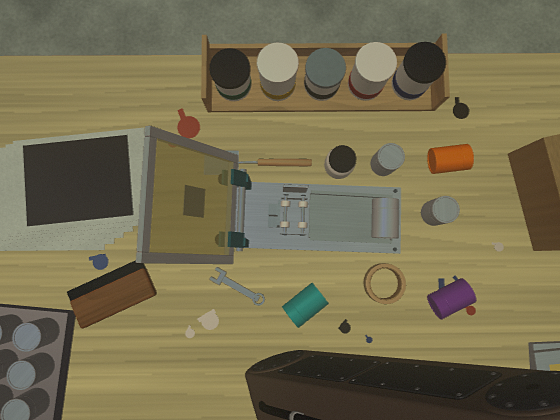

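The tin candidates in the top view are silver in the gutter (385,218), turquoise (304,304), orange (450,158), purple (452,298), and the two standing silver ones (390,159) and (440,210). By the description it is the silver one lying in the gutter. Next I fit the jig pose and check it in an overlaid crop.

```bash
cat >> h.py <<'E'
J={'jig':(0,0,0),'gutter':(0,-165,20),'end_stop':(0,115,94),'register':(61.5,80,55),'seat':(14,80,79.3),'wheels':(0,80,40)}
E
python3 - <<'E'
from h import *
A=[];B=[];last={}
for k in range(4):
  for n in('side','top'):
    c=read_camera(n);last[n]=c
    for t in J:
        d=nets.mark_of(c,t)
        if d and d[0]['confidence']>.6: A.append(J[t]);B.append(w(c,d[0]['point']))
A=np.array(A,float);B=np.array(B)
ok=np.ones(len(A),bool)
for _ in range(3):
    a=A[ok,:2]-A[ok,:2].mean(0);b=B[ok,:2]-B[ok,:2].mean(0)
    th=np.arctan2((a[:,0]*b[:,1]-a[:,1]*b[:,0]).sum(),(a*b).sum())
    Rm=R.from_euler('z',th).as_matrix(); t=(B[ok]-A[ok]@Rm.T).mean(0); r=B-A@Rm.T-t; ok=np.linalg.norm(r,axis=1)<15
print('yaw',th,'t',t,'rms',r[ok].std(0),ok.sum(),len(ok))
np.save('jig.npy',[th,*t])
out=[]
for n in('side','top'):
    c=last[n]; 
    s=4; x0,y0,ww,hh=(230,140,170,130) if n=='side' else (225,150,190,120)
    im=cv2.resize(c['img'][y0:y0+hh,x0:x0+ww,::-1],None,fx=s,fy=s,interpolation=cv2.INTER_CUBIC)
    def poly(pts,col,cl=True):
        p=(pix(c,np.array(pts,float)@Rm.T+t*[1,1,0])-[x0,y0])*s+s/2
        cv2.polylines(im,[np.int32(p)],cl,col,1)
    poly([(-85,-195,10),(85,-195,10),(85,235,10),(-85,235,10)],(0,0,255))
    e=20+209*np.sin(np.radians(8));y1=-165+209*np.cos(np.radians(8))
    poly([(-53.5,-165,20),(53.5,-165,20),(53.5,y1,e),(-53.5,y1,e)],(0,255,0))
    poly([(61.5,50,10),(61.5,110,10),(61.5,110,100),(61.5,50,100)],(255,0,0))
    poly([(-30,115,10),(30,115,10),(30,115,94),(-30,115,94)],(255,0,255))
    for x in(-24,28):
        for y in(58,102): poly([(x,y,52),(x+1,y,52)],(0,255,255))
    out.append(im)
    cv2.imwrite(f'pics/fit_{n}.png',im)
E
```

```text
yaw -0.04257684532502251 t [558.82123986 -55.3471397    0.62665084] rms [2.25508149 3.33838935 1.64548289] 41 42
```

View pics/fit_top.png

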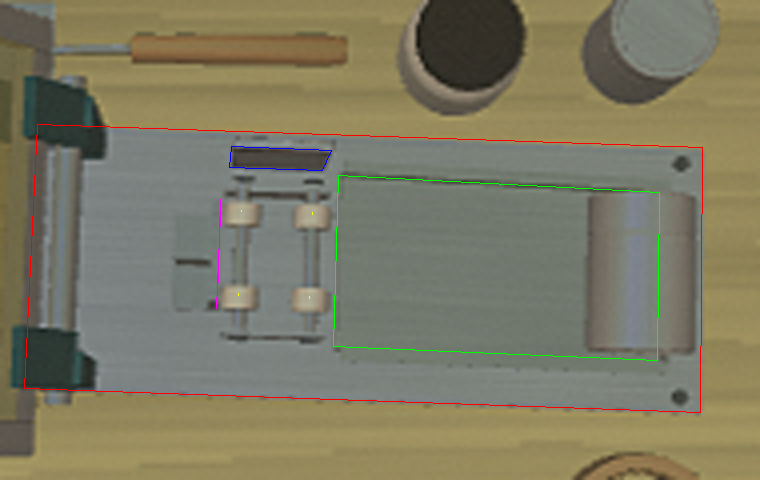

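View pics/fit_side.png

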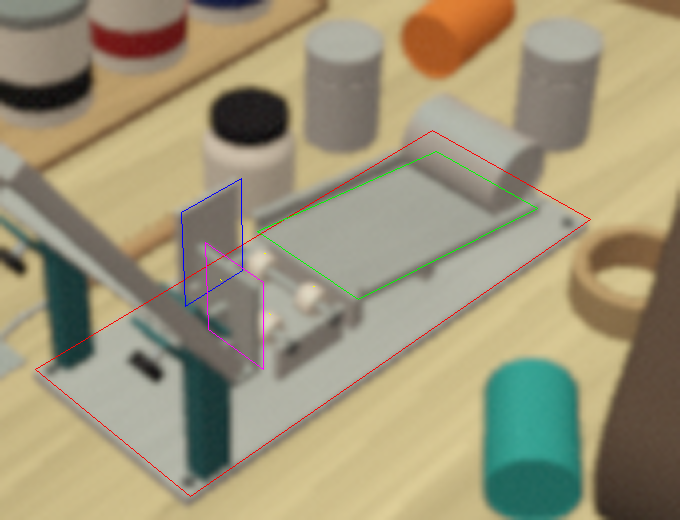

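The overlay fits the jig closely in both views: the red and green outlines and the yellow marks sit on the base plate, gutter and wheels. The silver tin lies at the gutter's low end, at crop (640,272). Next I plan the approach, with fingers 50 mm apart and the jaw direction along jig x, to push from below the lip side.

```bash
cat >> h.py <<'E'
th,*T=np.load('jig.npy') if __import__('os').path.exists('jig.npy') else (0,0,0,0)
RJ=R.from_euler('z',th).as_matrix()
def tow(p): return RJ@np.array(p,float)+np.array([T[0],T[1],0])
def toj(P): return RJ.T@(np.array(P,float)-np.array([T[0],T[1],0]))
YAW=th-np.pi/2
def plan(jp,n,rot=True):
    s=readout.state(); P=np.array(s['eef_pos']);G=tow(jp)
    r=R.from_euler('xyz',s['tcp_rot']);g=R.from_euler('xyz',[-np.pi/2,0,YAW])
    rv=(r.inv()*g).as_rotvec() if rot else np.zeros(3)
    print('jig now',toj(P).round(1),'rotvec',np.degrees(rv).round(1),'F',RJ.T@np.array(s['ft_force']))
    for k in range(n):
        rk=r*R.from_rotvec(rv*k/n)
        print((rk.inv().apply((G-P)/n)/10).round(2).tolist(),np.degrees(rv/n).round(1).tolist())
E
python3 -c "
from h import *
plan((0,-205,215),10)"
```

```text
jig now [-301.  -537.   214.6] rotvec [ -0.  -65.5   0. ] F [ 0.19441332  0.00656089 -0.90462573]
[-4.12, -0.0, -1.77] [-0.0, -6.5, 0.0]
[-4.29, -0.0, -1.29] [-0.0, -6.5, 0.0]
[-4.41, -0.0, -0.79] [-0.0, -6.5, 0.0]
[-4.47, -0.0, -0.28] [-0.0, -6.5, 0.0]
[-4.48, -0.0, 0.23] [-0.0, -6.5, 0.0]
[-4.42, -0.0, 0.74] [-0.0, -6.5, 0.0]
[-4.31, -0.0, 1.24] [-0.0, -6.5, 0.0]
[-4.14, -0.0, 1.72] [-0.0, -6.5, 0.0]
[-3.92, -0.0, 2.18] [-0.0, -6.5, 0.0]
[-3.64, -0.0, 2.61] [-0.0, -6.5, 0.0]
```

apply_moves(
  increments=[
    [[-4.1,0,-1.8],[0,-6.5,0],5],
    [[-4.3,0,-1.3],[0,-6.5,0],5],
    [[-4.4,0,-0.8],[0,-6.5,0],5],
    [[-4.5,0,-0.3],[0,-6.5,0],5],
    [[-4.5,0,0.2],[0,-6.5,0],5],
  ],
)

```text
t: 4.53
eef_pos: [394.0, -415.7, 214.4]
tcp_rot: [-1.57, -0.001, -2.176]
ft_force: [0.6, -0.5, 0.4]
opening: 0.549
```

```bash
python3 -c "
from h import *
plan((0,-205,215),5)"
```

```text
jig now [-149.3 -367.1  214.4] rotvec [ -0.  -32.3   0. ] F [ 0.66295779 -0.45921264  0.3995376 ]
[-4.33, -0.01, 0.79] [-0.0, -6.5, 0.0]
[-4.22, -0.01, 1.28] [-0.0, -6.5, 0.0]
[-4.05, -0.01, 1.74] [-0.0, -6.5, 0.0]
[-3.83, -0.01, 2.19] [-0.0, -6.5, 0.0]
[-3.56, -0.01, 2.6] [-0.0, -6.5, 0.0]
```

apply_moves(
  increments=[
    [[-4.3,0,0.8],[0,-6.5,0],5],
    [[-4.2,0,1.3],[0,-6.5,0],5],
    [[-4.0,0,1.7],[0,-6.5,0],5],
    [[-3.8,0,2.2],[0,-6.5,0],5],
    [[-3.6,0,2.6],[0,-6.5,0],5],
  ],
)

```text
t: 5.15
eef_pos: [553.0, -253.7, 214.9]
tcp_rot: [-1.569, -0.002, -1.59]
ft_force: [0.1, -0.6, -0.5]
opening: 0.524
```

```bash
python3 -c "
from h import *
plan((0,-205,47),5)"
```

```text
jig now [   2.6 -198.4  214.9] rotvec [-0.1  1.3  0.1] F [ 0.0996012  -0.60529288 -0.46662226]
[0.12, 3.36, -0.06] [-0.0, 0.3, 0.0]
[0.13, 3.36, -0.06] [-0.0, 0.3, 0.0]
[0.13, 3.36, -0.06] [-0.0, 0.3, 0.0]
[0.13, 3.36, -0.06] [-0.0, 0.3, 0.0]
[0.13, 3.36, -0.05] [-0.0, 0.3, 0.0]
```

apply_moves(
  increments=[
    [[0.7,2.0,-0.2],[0,1.3,0],5],
    [[0,4.0,0],[0,0,0],5],
    [[0,4.0,0],[0,0,0],5],
    [[0,4.0,0],[0,0,0],5],
    [[0,2.8,0],[0,0,0],5],
  ],
)

```text
t: 5.78
eef_pos: [555.4, -258.9, 44.8]
tcp_rot: [-1.563, -0.005, -1.606]
ft_force: [1.3, -0.2, 0.1]
opening: 0.526
```

```bash
python3 - <<'E'
from h import *
plan((0,-195,47),2)
c=read_camera('top')
for d in nets.mark_of(c,'tin_center')[:3]: print(d['confidence'],toj(w(c,d['point'])))
s=read_camera('side');cv2.imwrite('pics/pre.png',cv2.resize(s['img'][110:270,250:450,::-1],None,fx=3.5,fy=3.5))
for d in nets.mark_of(s,'tin_center')[:3]: print(d['confidence'],toj(w(s,d['point'])))
E
```

```text
jig now [   5.2 -203.5   44.8] rotvec [-0.4  0.4  0.3] F [ 1.26068777 -0.11110683  0.0821569 ]
[-0.43, -0.11, -0.26] [-0.2, 0.2, 0.1]
[-0.43, -0.11, -0.26] [-0.2, 0.2, 0.1]
0.88 [ 156.79242859 -315.19113099   36.98583062]
0.74 [  -3.36992287 -144.43147317   57.17469966]
0.64 [-187.10259772  213.15224688    1.49743902]
0.78 [-218.77131161   39.78794822   33.3348829 ]
0.68 [ 161.28551771 -308.18460971   34.20402955]
0.67 [  -1.52222518 -144.24547522   54.81565342]
```

View pics/pre.png

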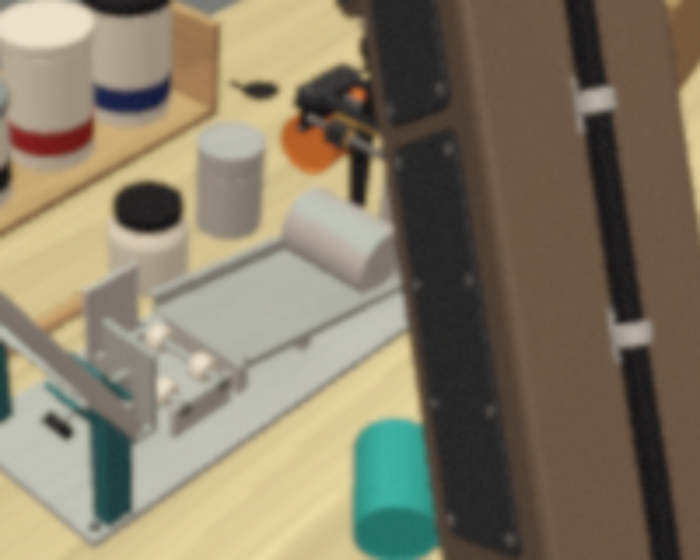

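The side crop shows the tin resting at the low end (crop 340,235), with the arm partly hiding the gripper behind it. The tin centre measures jig y = -144.4, which is what its geometry predicts. I begin pushing slowly.

apply_moves(
  increments=[
    [[-0.6,-0.2,-0.3],[-0.4,0.4,0.3],5],
    [[-0.5,0,-0.2],[0,0,0],5],
    [[-0.5,0,0],[0,0,0],5],
    [[-0.5,-0.1,0],[0,0,0],5],
    [[-0.5,-0.1,0],[0,0,0],5],
  ],
)

```text
t: 6.6
eef_pos: [553.2, -232.3, 55.4]
tcp_rot: [-1.564, -0.003, -1.614]
ft_force: [-0.2, -0.5, 0.2]
opening: 0.526
```

```bash
cat > chk.py <<'E'
from h import *
import sys
plan((0,-195,47),1)
for n in sys.argv[1:]:
    c=read_camera(n)
    for d in nets.mark_of(c,'tin_center')[:5]:
        p=toj(w(c,d['point']))
        if abs(p[0])<40 and -180<p[1]<130: print(n,round(d['confidence'],2),p.round(1))
E
python3 chk.py top side
```

```text
jig now [   1.9 -177.    55.4] rotvec [-0.4 -0.   0.2] F [-0.21001097 -0.4906532   0.20730689]
[1.8, 0.84, -0.2] [-0.4, -0.0, 0.2]
top 0.62 [  -4.4 -135.5   58.2]
side 0.89 [  -1.5 -134.3   62.2]
```

The finger is in contact and the tin follows it, with the centre 42.5 mm ahead. I continue up the slope.

apply_moves(
  increments=[
    [[-0.7,0.3,-0.1],[-0.4,0,0.2],5],
    [[-0.9,0.1,0],[0,0,0],5],
    [[-0.9,0.1,0],[0,0,0],5],
    [[-0.9,0.1,0],[0,0,0],5],
    [[-0.9,0.1,0],[0,0,0],5],
  ],
)

```text
t: 7.42
eef_pos: [553.8, -187.0, 47.2]
tcp_rot: [-1.572, 0.001, -1.614]
ft_force: [-0.1, 0.0, -0.1]
opening: 0.524
```

```bash
python3 chk.py top
```

```text
jig now [   0.6 -131.7   47.2] rotvec [ 0.1 -0.  -0.1] F [-0.05846857  0.02347682 -0.06479482]
[6.33, 0.02, -0.06] [0.1, -0.0, -0.1]
top 0.79 [ -1.7 -92.2  64.9]
```

apply_moves(
  increments=[
    [[-0.9,-0.2,0],[0,0,0],5],
    [[-0.9,-0.2,0],[0,0,0],5],
    [[-0.9,-0.2,0],[0,0,0],5],
    [[-0.9,-0.2,0],[0,0,0],5],
    [[-0.9,-0.2,0],[0,0,0],5],
  ],
)

```text
t: 8.15
eef_pos: [555.9, -139.2, 58.1]
tcp_rot: [-1.572, 0.001, -1.614]
ft_force: [0.1, 0.2, -0.6]
opening: 0.529
```

```bash
python3 chk.py top side
```

```text
jig now [  0.6 -83.9  58.1] rotvec [ 0.1 -0.  -0.1] F [ 0.06560657  0.15733846 -0.5716785 ]
[11.11, 1.1, -0.05] [0.1, -0.0, -0.1]
top 0.76 [ -1.5 -40.   72.5]
side 0.57 [ -2.1 -37.2  72.7]
side 0.3 [14.  84.5 80.3]
```

apply_moves(
  increments=[
    [[-0.9,-0.1,0],[0,0,0],5],
    [[-0.9,-0.1,0],[0,0,0],5],
    [[-0.9,-0.1,0],[0,0,0],5],
    [[-0.9,-0.1,0],[0,0,0],5],
    [[-0.9,-0.1,0],[0,0,0],5],
  ],
)

```text
t: 8.98
eef_pos: [557.8, -92.5, 63.1]
tcp_rot: [-1.572, 0.001, -1.615]
ft_force: [0.4, -1.6, 0.4]
opening: 0.528
```

```bash
python3 chk.py top
```

```text
jig now [  0.6 -37.2  63.1] rotvec [ 0.1 -0.1 -0.1] F [ 0.4195636  -1.61463954  0.44747158]
[15.79, 1.59, -0.03] [0.1, -0.1, -0.1]
top 0.96 [-1.8  3.6 77.9]
```

apply_moves(
  increments=[
    [[-0.7,-0.1,0],[0,0,0],5],
    [[-0.7,-0.1,0],[0,0,0],5],
    [[-0.7,-0.1,0],[0,0,0],5],
    [[-0.7,-0.1,0],[0,0,0],5],
    [[-0.6,-0.1,0],[0,0,0],5],
  ],
)

```text
t: 9.7
eef_pos: [559.4, -56.4, 68.5]
tcp_rot: [-1.572, 0.001, -1.615]
ft_force: [-0.1, -1.3, -0.3]
opening: 0.522
```

```bash
python3 chk.py top
```

```text
jig now [ 0.6 -1.  68.5] rotvec [ 0.1 -0.1 -0.1] F [-0.04892491 -1.30349797 -0.28713605]
[19.4, 2.12, -0.03] [0.1, -0.1, -0.1]
top 0.75 [-0.7 39.7 84.7]
```

apply_moves(
  increments=[
    [[-0.4,0,0],[0,0,0],5],
    [[-0.4,0,0],[0,0,0],5],
    [[-0.4,0,0],[0,0,0],5],
    [[-0.4,0,0],[0,0,0],5],
    [[-0.3,0,0],[0,0,0],5],
  ],
)

```text
t: 10.42
eef_pos: [560.2, -36.2, 68.3]
tcp_rot: [-1.573, 0.001, -1.615]
ft_force: [1.0, -0.0, -0.4]
opening: 0.523
```

```bash
python3 chk.py top side
```

```text
jig now [ 0.5 19.2 68.3] rotvec [ 0.1 -0.1 -0.1] F [ 1.0391814   0.00537486 -0.37662721]
[21.42, 2.1, -0.02] [0.1, -0.1, -0.1]
top 0.82 [-3.  62.6 82.9]
side 0.77 [-3.1 78.1 79.1]
```

```bash
python3 chk.py top side; python3 -c "
from h import *
c=read_camera('top');cv2.imwrite('pics/drop.png',cv2.resize(c['img'][150:270,225:415,::-1],None,fx=4,fy=4,interpolation=2))
plan((0,-10,150),5)"
```

```text
jig now [ 0.6 18.9 68.4] rotvec [ 0.1 -0.1 -0.1] F [-0.07293449 -0.24065194 -0.6388673 ]
[21.39, 2.11, -0.03] [0.1, -0.1, -0.1]
top 0.56 [-5.3 80.2 79.2]
side 0.73 [-2.6 82.8 79.6]
side 0.22 [  -3.6 -164.5   24. ]
jig now [ 0.6 18.7 68.4] rotvec [ 0.1 -0.1 -0.1] F [-0.00317091  0.39674843  0.46439812]
[0.57, -1.63, -0.01] [0.0, -0.0, -0.0]
[0.57, -1.63, -0.01] [0.0, -0.0, -0.0]
[0.57, -1.63, -0.01] [0.0, -0.0, -0.0]
[0.57, -1.63, -0.01] [0.0, -0.0, -0.0]
[0.57, -1.63, -0.01] [0.0, -0.0, -0.0]
```

View pics/drop.png

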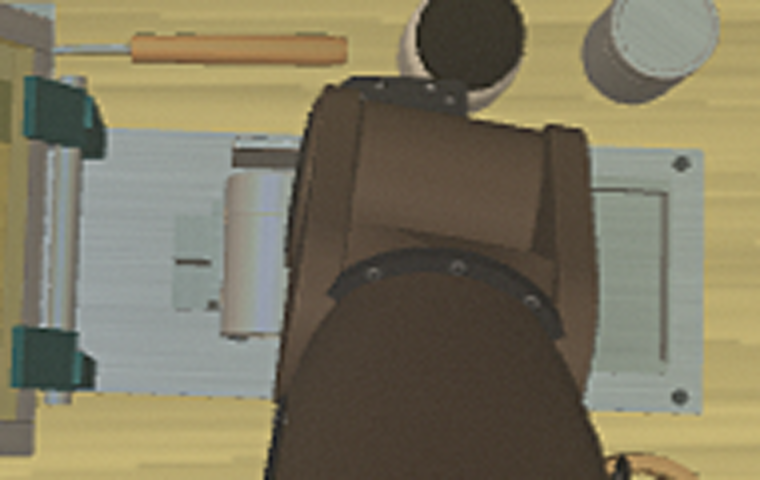

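The tin (crop 255,255) has dropped between the axles by the end stop. Measured at y≈80, z≈79, it is about 17 mm short in x. I retract and go round to the near end with the fingers shut.

apply_moves(
  increments=[
    [[1.0,-0.5,0],[0,0,0],5],
    [[1.0,-2.0,0],[0,0,0],4],
    [[0,-3.0,0],[0,0,0],2],
    [[0,-2.5,-2.0],[0,0,0],0],
    [[-2,-1,-4.0],[0,0,0],0],
  ],
)

```text
t: 11.5
eef_pos: [500.6, -38.1, 161.3]
tcp_rot: [-1.573, 0.001, -1.617]
ft_force: [0.4, -0.0, -0.6]
opening: 0.167
```

```bash
python3 -c "
from h import *
plan((-85,80,150),5)"
```

```text
jig now [-58.9  14.8 161.3] rotvec [ 0.1 -0.2 -0.1] F [ 0.43813917 -0.02095629 -0.56693057]
[-1.3, 0.23, -0.53] [0.0, -0.0, -0.0]
[-1.3, 0.23, -0.53] [0.0, -0.0, -0.0]
[-1.3, 0.23, -0.52] [0.0, -0.0, -0.0]
[-1.3, 0.23, -0.52] [0.0, -0.0, -0.0]
[-1.3, 0.23, -0.52] [0.0, -0.0, -0.0]
```

apply_moves(
  increments=[
    [[-2.0,0,-1.0],[0,0,0],0],
    [[-2.2,0,-1.0],[0,0,0],0],
    [[-2.2,0.5,-1.0],[0,0,0],0],
    [[0,2.0,0],[0,0,0],0],
    [[0,2.0,0],[0,0,0],0],
  ],
)

```text
t: 12.12
eef_pos: [474.5, 29.7, 118.3]
tcp_rot: [-1.565, 0.001, -1.617]
ft_force: [-0.1, -0.3, -0.1]
opening: 0.006
```

```bash
python3 - <<'E'
from h import *
plan((-90,80,64),2)
c=read_camera('side')
for d in nets.mark_of(c,'tin_center')[:5]:
    p=toj(w(c,d['point']))
    if abs(p[0])<40: print(p)
cv2.imwrite('pics/near.png',cv2.resize(c['img'][130:290,220:420,::-1],None,fx=3.5,fy=3.5,interpolation=2))
E
```

```text
jig now [-87.8  81.4 118.3] rotvec [-0.3 -0.2 -0. ] F [-0.11216617 -0.35317481 -0.14130327]
[0.07, 2.71, -0.12] [-0.2, -0.1, -0.0]
[0.07, 2.71, -0.12] [-0.2, -0.1, -0.0]
[-1.01301702 82.312446   79.25494636]
[-0.59328977 -2.41068729 -1.37082194]
```

View pics/near.png

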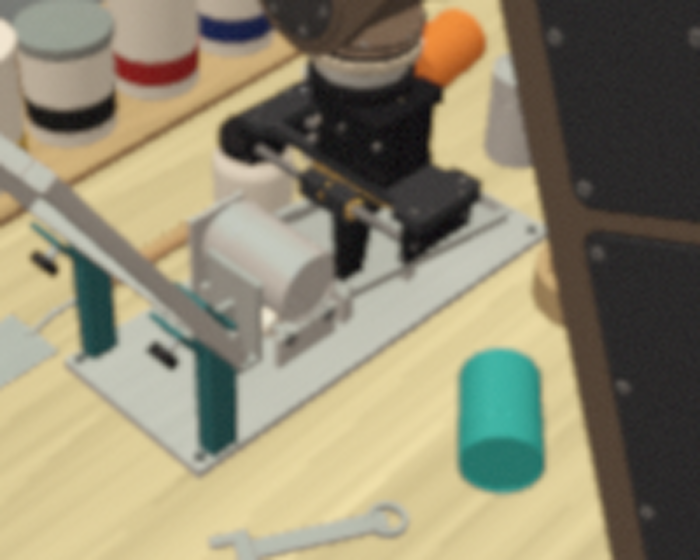

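The side crop shows the tin lying across the wheels between the end stop and the register (270,255). The shut fingers hang off its near end, with the tip at about (345,265). I descend and then approach slowly.

apply_moves(
  increments=[
    [[0.1,2.5,0],[-0.3,-0.2,0],0],
    [[0,2.3,0],[0,0,0],0],
    [[0,0.4,0.4],[0,0,0],0],
    [[0,0,0.7],[0,0,0],0],
    [[0,0,0.5],[0,0,0],0],
  ],
)

```text
t: 12.85
eef_pos: [493.9, 27.5, 67.2]
tcp_rot: [-1.57, 0.001, -1.614]
ft_force: [-0.7, -0.4, 1.0]
opening: 0.004
```

```bash
python3 chk.py side
```

```text
jig now [-68.4  80.   67.2] rotvec [-0.1 -0.  -0. ] F [-0.67963391 -0.39340939  1.02529169]
[27.5, 2.01, 6.86] [-0.1, -0.0, -0.0]
side 0.9 [-3.9 79.7 79. ]
```

apply_moves(
  increments=[
    [[0,0,0.3],[0,0,0],0],
    [[0,0,0.3],[0,0,0],0],
    [[0,0,0.3],[0,0,0],0],
    [[0,0,0.3],[0,0,0],0],
    [[0,0,0.2],[0,0,0],0],
  ],
)

```text
t: 13.58
eef_pos: [508.2, 27.0, 67.8]
tcp_rot: [-1.57, 0.001, -1.614]
ft_force: [-1.9, -0.1, 1.4]
opening: 0.003
```

```bash
python3 chk.py side top
```

```text
jig now [-54.1  80.1  67.8] rotvec [-0.1 -0.  -0. ] F [-1.90022615 -0.20529753  1.41618697]
[27.5, 2.07, 5.43] [-0.1, -0.0, -0.0]
side 0.64 [ 3.  82.8 81.1]
```

apply_moves(
  increments=[
    [[0,0,0.15],[0,0,0],0],
    [[0,0,0.15],[0,0,0],0],
    [[0,0,0.1],[0,0,0],0],
    [[0,0,0.1],[0,0,0],0],
    [[0,0,0.1],[0,0,0],0],
  ],
)

```text
t: 14.4
eef_pos: [514.1, 26.7, 67.8]
tcp_rot: [-1.57, 0.001, -1.614]
ft_force: [-2.0, -0.0, 1.2]
opening: 0.006
```

```bash
python3 chk.py side
```

```text
jig now [-48.1  80.1  67.8] rotvec [-0. -0. -0.] F [-2.02382781 -0.10399837  1.20417451]
[27.51, 2.07, 4.83] [-0.0, -0.0, -0.0]
side 0.71 [ 8.4 78.1 79.2]
```

Still only sliding friction. I creep until the register plate resists.

apply_moves(
  increments=[
    [[0,0,0.05],[0,0,0],0],
    [[0,0,0.05],[0,0,0],0],
    [[0,0,0.05],[0,0,0],0],
    [[0,0,0.05],[0,0,0],0],
    [[0,0,0],[0,0,0],0],
  ],
)

```text
t: 15.12
eef_pos: [516.3, 26.6, 67.8]
tcp_rot: [-1.57, 0.001, -1.614]
ft_force: [-1.2, -0.2, 2.0]
opening: 0.004
```

```bash
python3 chk.py side
```

```text
jig now [-45.9  80.1  67.8] rotvec [-0.1 -0.  -0. ] F [-1.15828766 -0.2687238   1.99929117]
[27.5, 2.07, 4.61] [-0.1, -0.0, -0.0]
side 0.9 [11.2 80.1 81.7]
```

apply_moves(
  increments=[
    [[0,0,0.05],[0,0,0],0],
    [[0,0,0.05],[0,0,0],0],
    [[0,0,0.05],[0,0,0],0],
    [[0,0,0],[0,0,0],0],
    [[0,0,0],[0,0,0],0],
  ],
)

```text
t: 15.85
eef_pos: [517.9, 26.6, 67.8]
tcp_rot: [-1.57, 0.001, -1.614]
ft_force: [-1.6, 0.2, 1.8]
opening: 0.003
```

```bash
python3 chk.py side
```

```text
jig now [-44.4  80.1  67.8] rotvec [-0. -0. -0.] F [-1.57060641  0.12090356  1.84744575]
[27.51, 2.07, 4.46] [-0.0, -0.0, -0.0]
side 0.82 [13.2 81.9 81.6]
side 0.2 [ 0.5 83.1 42.5]
```

apply_moves(
  increments=[
    [[0,0,0.05],[0,0,0],0],
    [[0,0,0.05],[0,0,0],0],
    [[0,0,0.05],[0,0,0],0],
    [[0,0,0],[0,0,0],0],
    [[0,0,0],[0,0,0],0],
  ],
)

```text
t: 16.58
eef_pos: [517.8, 26.6, 67.7]
tcp_rot: [-1.573, 0.001, -1.614]
ft_force: [-2.9, -0.1, 1.5]
opening: 0.004
```

```bash
python3 chk.py side; python3 -c "
from h import *
c=read_camera('side');cv2.imwrite('pics/reg.png',cv2.resize(c['img'][175:245,255:345,::-1],None,fx=8,fy=8,interpolation=2))"
```

```text
jig now [-44.4  80.1  67.7] rotvec [ 0.2 -0.  -0. ] F [-2.90047645 -0.26337766  1.48730752]
[27.51, 2.04, 4.46] [0.2, -0.0, -0.0]
side 0.84 [14.8 80.5 81. ]
```

View pics/reg.png

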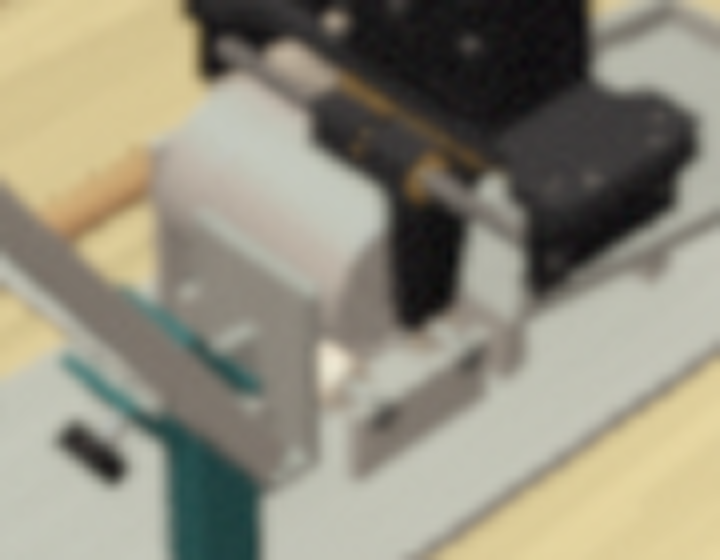

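The advance stopped at x = -44.4 and the force is rising. The crop shows the finger on the tin's near end (400,250). One firmer, still light, push will confirm contact with the plate.

apply_moves(
  increments=[
    [[0,0,0.1],[0,0,0],0],
    [[0,0,0.1],[0,0,0],0],
    [[0,0,0.1],[0,0,0],0],
    [[0,0,0.1],[0,0,0],0],
    [[0,0,0.1],[0,0,0],0],
  ],
)

```text
t: 17.35
eef_pos: [517.4, 26.6, 67.6]
tcp_rot: [-1.586, 0.001, -1.613]
ft_force: [-9.9, -1.4, 7.8]
opening: 0.002
```

```bash
python3 chk.py side
```

```text
jig now [-44.9  80.1  67.6] rotvec [ 0.8  0.  -0. ] F [-9.86078259 -1.81062422  7.83044572]
[27.51, 1.98, 4.52] [0.8, 0.0, -0.0]
side 0.93 [11.8 82.9 78.2]
```

It is against the plate: 10 N with no further advance. I back off straight, then up and away.

apply_moves(
  increments=[
    [[0,0,-0.2],[0,0,0],0],
    [[0,0,-0.5],[0,0,0],0],
    [[0,0,-2.0],[0,0,0],0],
    [[0,-3.0,-2.0],[0,0,0],0],
    [[1.0,-5.0,0],[0,0,0],0],
  ],
)

```text
t: 18.08
eef_pos: [469.5, 18.7, 147.0]
tcp_rot: [-1.588, 0.001, -1.613]
ft_force: [0.2, -0.1, 0.4]
opening: 0.002
```

apply_moves(
  increments=[
    [[4,-4,0],[0,0,0],0],
    [[5,-2,0],[0,0,0],0],
    [[5,0,0],[0,0,0],0],
    [[5,0,0],[0,0,0],0],
    [[5,0,0],[0,0,0],0],
  ],
)

```text
t: 18.7
eef_pos: [462.0, -226.6, 213.6]
tcp_rot: [-1.576, -0.003, -1.608]
ft_force: [0.4, -0.6, 0.8]
opening: 0.008
```

```bash
python3 chk.py side top side top; python3 - <<'E'
from h import *
out=[]
for n,(x0,y0) in(('side',(245,165)),('top',(255,165))):
    c=read_camera(n); im=cv2.resize(c['img'][y0:y0+80,x0:x0+90,::-1],None,fx=4.4,fy=5,interpolation=2)
    a=np.linspace(0,2*np.pi,40)
    for x in(-33.5,61.5):
        P=[tow((x,80+33*np.cos(t),79.3+33*np.sin(t))) for t in a]
        q=(pix(c,P)-[x0,y0]+.5)*[4.4,5]; cv2.polylines(im,[np.int32(q)],True,(0,0,255),1)
    out.append(im)
cv2.imwrite('pics/end.png',np.hstack(out))
E
```

```text
jig now [ -89.5 -175.2  213.6] rotvec [0.3 0.3 0.2] F [ 0.42802568 -0.53954864  0.80424022]
[1.98, 16.62, 9.02] [0.3, 0.3, 0.2]
side 0.85 [13.4 80.9 81.1]
top 0.74 [ 9.3 78.  81.1]
side 0.92 [12.  81.2 77.9]
top 0.7 [13.  80.1 81.7]
```

View pics/end.png

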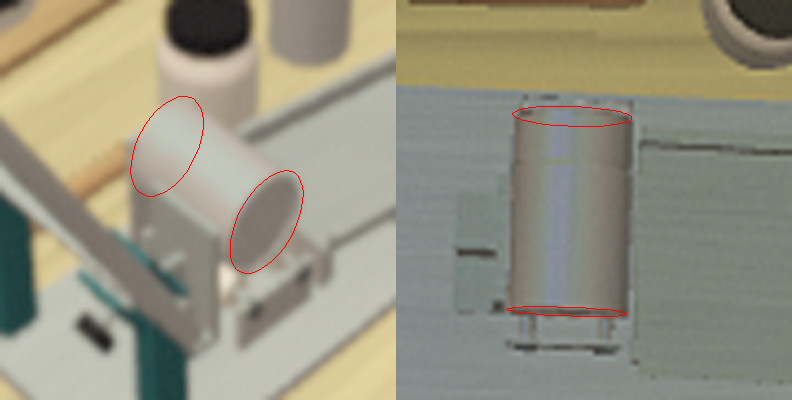

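The predicted seated-tin outlines (red) coincide with the tin's near end in both views: (265,222) on the left, (565,312) on the right. The tin is square and the arm is clear, so I hand in.

```bash
python3 -c "
from h import *
env.job_done()"
```

```text
the job is handed in; nothing more can be done
```

I rolled the blank tin up the gutter with two spread fingertips until it dropped between the axles. Then I pushed its near end with the shut fingers until the register plate stopped it, backed off, and handed the job in. The clock read about 18.7 s after the last move, and `env.job_done()` gave no verdict.

- **Contact with the plate:** the finger stopped advancing and the measured force rose to about 10 N sideways (about 13 N in all). Before that the wrist had read no more than about 2.5 N, close to its noise.
- **Final position:** with the arm clear, the predicted outline of a seated tin lay on the tin's near end in both camera views, and the tin was square.
- **Network readings:** the trained networks put the centre at x 9.3 to 13.4 mm (target 14), y 78 to 81 mm (target 80) and z 78 to 82 mm (target 79.3). Individual readings disagreed by up to about 5 mm, which is near their 4 mm accuracy. For x I therefore relied on the force stop and the outline.
- **Other objects:** I did not measure the standing tins, jar, tape and tools again at the end. The finger paths stayed clear of them, and no unexpected force appeared.

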